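# Find and fit the gear housing cover that matches the dowels

## Robot

A 6-joint arm with a two-finger parallel gripper is mounted at the origin on the work surface. World frame = base frame: x ahead of the robot, y to its left, z up, the work surface at z = 0. Lengths are in m, angles in rad, forces in N, time in s.
With the tool pointing down it reaches from about 0.375 to 0.9 m from the base axis. Payload 3.1 kg.
Tool frame: the origin (TCP) lies on the mounting face of the last link; the fingertips stand 173 mm ahead of it and the grasp point (between the pads) lies 155 mm ahead of it; z points along the fingers, y is the line along which they close (so a half turn about z gives the same grasp; the last joint's range is limited). The gripper opens to 85 mm and grips with 20 to 120 N. Pads are 22 mm wide; open, the fingers measure 114 mm over their backs; the gripper's body (76 mm by 85 mm) begins 54 mm behind the grasp point. The pads swing forward as they close: fully open they stand 13 mm farther back than shut.
Start: joints at [-1.46, 0.527, 1.433, -0, 1.181, -0.178], TCP at [0.178, -0.599, 0.405] pointing down, gripper open.
Joint ranges: [-3.08, 3.08], [-0.75, 2.2], [0.22, 2.44], [-1.43, 4.57], [0, 2.65], [-2.85, 2.85]. Speed limits (rad/s): [2.79, 2.79, 3.14, 3.14, 3.14, 3.14].

## Interface

Orientations are given as [roll, pitch, yaw] about the fixed x, y, z axes, in that order (R = Rz(yaw) Ry(pitch) Rx(roll)).
In Python, from plant import read_state, eyes, manip gives the robot as it stands.
- The arm moves only by the tool arm_command, never from a script. Its argument "deltas" is a list that holds one entry, the list of rows, each a list of 7 numbers: the closure, from 0 (fully open) to 1 (shut), then the shift along the tool's x, y, z in m, then the turn, a rotation vector about the tool's x, y, z in rad. A call has 1 to 20 rows; each row shifts and turns the commanded pose from where the row before left it, along the tool's axes as they then stand; what a row does not reach is not made up. A row lasts 1/10 s, in which the tool goes at most 50 mm and 8.59 degrees, less where a joint would pass 70% of its speed; a pose out of reach is approached as far as the arm can. A call with a gripper value outside its range is refused whole. The fingers move at their own pace and stop on an object; "newtons" is the grip in N (left out, the last holds). Time passes only in rows, so rows that do not move let the fingers close. It gives the time, the measured TCP pose, the force, the opening and the grip force at its end, in the units of the state.
- read_state(): the state, without advancing time (a new reading comes with each control period).
- eyes.get_image(name): name is "scene" or "top" or "wrist"; returns the picture (420x560x3 uint8, red, green, blue); there is no depth.
- eyes.camera_params(name): a dict with "vertical_fov" (degrees; the focal length in pixels is half the picture's height over the tangent of half this angle, whatever the lens; pixels are square), "cx", "cy" (the principal point, pixels), "R" (3x3) and "t" (3): a world point X has camera coordinates R X + t; the wrist camera has in their place "tool_from_camera" (4x4, takes a point from camera to tool coordinates, whose origin is the TCP and whose axes are the flange's). Camera axes: x right, y down, z forward; pixel columns grow to the right and rows downward; lengths in m; the calibration is good to about 2 mm. A picture is of the moment at which its call begins: read the wrist's pose just before it. camera_params takes no time and is no camera call.
- manip.close_job(): hands the job in; it is judged then, once.
The state is a dict: "t": time; "qpos": joint angles; "joint_vel": joint speeds; "joint_efforts": joint torques, N m; "tcp_pos": TCP position; "tcp_rot": TCP orientation; "contact_force": force on the tool from outside, world axes, zero at the start; "moment": the same for the moment, N m; "gripper_width": finger opening in m; "gripper_force": force on a finger pad.
Only numpy, scipy, OpenCV 4.12 (cv2) and the standard library are available. Lean on these libraries where they do the work, as an engineer would, in place of code of your own. Each camera call takes 0.05 s, during which the arm holds its last target. There are 200 camera calls.

## Task

Close the gear housing with the one of the three cast covers whose two holes drop over the housing's two dowel pins: try them on until one goes down fully, and leave it sitting flush on the housing. Leave the two covers that do not fit lying flat on the bench, and do not disturb the tin, the stub shaft or the spanner.

Things in the scene. Friction and masses are not known exactly. Their poses are not given: they have to be found in the camera images.
- face (a point): Centre of the flat level upper face (122 x and 100 y mm, 62 x 60 mm opening) of the cast aluminium gear housing, 75 mm above the bench, fixed on a red stand (150 x 112 mm). x is the long axis. Two steel dowel pins stand up 14 mm from the face, at x -42 and x +42 mm.
- first_pin (a point): Foot, on the face, of the dowel pin that is always there: x -42, y -18 mm in the face's frame. Both pins are 9 mm thick and 14 mm tall; their upper 6 mm tapers to 4 mm.
- bores (a point): Middle one of three bores in the face (x +42, y +9 mm in the face's frame); the others are at x +42, y +28 and y -10. The second pin stands in one of the three; which one differs from job to job and is not reported: look, or try the covers. The two bores without a pin are flush dark spots.
- cover_1_mid (a point): Centre, 19 mm above the underside, of a loose cast cover, 240-375 g, lying right way up: plate 108 (x) x 80 (y) x 8 mm with a block on its middle, 56 (x) x 30 (y) mm, 30 mm above the plate, to grip across y. 12 mm through holes at x -42, y -18 and x +42, y +28. Goes on with its axes along the face's, not half turned; seated, this point is 19 mm above the face. A wrong one stops on a pin, 14 mm high.
- cover_2_mid (a point): Centre, 19 mm above the underside, of a loose cast cover, 240-375 g, lying right way up: plate 108 (x) x 80 (y) x 8 mm with a block on its middle, 56 (x) x 30 (y) mm, 30 mm above the plate, to grip across y. 12 mm through holes at x -42, y -18 and x +42, y +9. Goes on with its axes along the face's, not half turned; seated, this point is 19 mm above the face. A wrong one stops on a pin, 14 mm high.
- cover_3_mid (a point): Centre, 19 mm above the underside, of a loose cast cover, 240-375 g, lying right way up: plate 108 (x) x 80 (y) x 8 mm with a block on its middle, 56 (x) x 30 (y) mm, 30 mm above the plate, to grip across y. 12 mm through holes at x -42, y -18 and x +42, y -10. Goes on with its axes along the face's, not half turned; seated, this point is 19 mm above the face. A wrong one stops on a pin, 14 mm high.
- paste_tin: Bystander: tin, 60 mm wide, 55 mm tall; origin at the centre of its underside.
- stub_shaft: Bystander: steel stub shaft standing on its 64 mm flange, 62 mm tall; origin at the centre of its underside.
- spanner: Bystander: spanner lying flat, 150 mm long.
Not all that is in view belongs to the job. What is shaped like the part that bears cover_3_mid but brown, green or purple is not meant.

How it is judged:
At the end, for the whole second after the job is handed in: One cover sits over both pins: centre within 4 mm of the face's centre, at most 3.5 mm above fully seated height, level within 0.05 rad, long axis along the face's within 0.08 rad. The other two lie flat on the bench (level within 0.1 rad, centre below 24 mm) (((horizontal distance between cover_1_mid and face below 0.004 m and z of cover_1_mid in the frame of face below 0.0225 m and angle between cover_1_mid's own z axis and vertical below 0.05 rad and angle between the x axis of cover_1_mid and the x axis of face, either way round below 0.08 rad and height (world z) of each of cover_2_mid, cover_3_mid below 0.024 m and angle between each of cover_2_mid, cover_3_mid's own z axis and vertical below 0.1 rad) or (horizontal distance between cover_2_mid and face below 0.004 m and z of cover_2_mid in the frame of face below 0.0225 m and angle between cover_2_mid's own z axis and vertical below 0.05 rad and angle between the x axis of cover_2_mid and the x axis of face, either way round below 0.08 rad and height (world z) of each of cover_1_mid, cover_3_mid below 0.024 m and angle between each of cover_1_mid, cover_3_mid's own z axis and vertical below 0.1 rad) or (horizontal distance between cover_3_mid and face below 0.004 m and z of cover_3_mid in the frame of face below 0.0225 m and angle between cover_3_mid's own z axis and vertical below 0.05 rad and angle between the x axis of cover_3_mid and the x axis of face, either way round below 0.08 rad and height (world z) of each of cover_1_mid, cover_2_mid below 0.024 m and angle between each of cover_1_mid, cover_2_mid's own z axis and vertical below 0.1 rad))); the robot touches nothing.
It fails at once if The paste tin is pushed more than 30 mm from its place or tipped over (distance of paste_tin from where it was at the start of the episode above 0.03 m or angle between paste_tin's own z axis and vertical above 0.5 rad).
It fails at once if The stub shaft is pushed more than 30 mm from its place or tipped over (distance of stub_shaft from where it was at the start of the episode above 0.03 m or angle between stub_shaft's own z axis and vertical above 0.5 rad).
It fails at once if The spanner is pushed more than 30 mm from its place (distance of spanner from where it was at the start of the episode above 0.03 m).
It also fails if it takes over 72 s, if anything falls off the work surface, if the arm or the gripper's body presses on something with over 40 N, if the wrist force passes 120 N, or if a joint passes its speed limit or range.

## Working session

There is one attempt and no reset: what is moved stays moved. The work goes in short steps, Python scripts to look and compute and a tool call to move; the robot and the scene stay as the last step left them, time stands still between calls to the robot, and variables do not carry over. Pictures are saved under pics/ and viewed, at most 10 in all, crops included, and the job is handed in when it is done.

Besides the shell and the picture viewer there is one more tool, called as name(argument=value, ...), one argument or row to a line, values as JSON. arm_command: Moves the arm, as the interface text tells. Its arguments: {"type":"object","properties":{"deltas":{"type":"array"},"newtons":{"type":"number"}},"required":["deltas"]}

```bash
mkdir -p pics; ls; python3 - <<'E'
from plant import read_state, eyes
import cv2
s=read_state();print(s['t'],s['tcp_pos'],s['tcp_rot'])
for n in('scene','top'):
    p=eyes.camera_params(n);print(n,p)
    cv2.imwrite(f'pics/{n}0.png',eyes.get_image(n)[:,:,::-1])
print(eyes.camera_params('wrist'))
E
```

```text
pics
0.0 [ 0.17799279 -0.59875177  0.40373582] [-3.13946790e+00 -3.91982144e-04  2.88759504e-01]
scene {'vertical_fov': 44.183808965095864, 'cx': 285.84230769075896, 'cy': 198.78529312403518, 'R': array([[ 0.3082611 ,  0.95121065, -0.0131677 ],
       [ 0.77684357, -0.25969462, -0.57364865],
       [-0.54908029,  0.16660432, -0.81899563]]), 't': array([-0.19745562, -0.41421363,  1.54831613])}
top {'vertical_fov': 50.47171588267613, 'cx': 290.58599424222416, 'cy': 199.19991592545142, 'R': array([[-0.02720678, -0.9991206 ,  0.03190322],
       [-0.99499301,  0.02399637, -0.09702104],
       [ 0.09617015, -0.03438311, -0.99477088]]), 't': array([0.01058011, 0.59500898, 1.08133949])}
{'vertical_fov': 67.2446419738229, 'cx': 282.8522874077154, 'cy': 213.17922329973933, 'tool_from_camera': array([[-6.25458768e-04, -9.49112263e-01, -3.14937328e-01,
         8.29876939e-02],
       [ 9.99999690e-01, -7.44477996e-04,  2.57621482e-04,
        -1.52673431e-04],
       [-4.78975619e-04, -3.14937069e-01,  9.49112434e-01,
         3.10395683e-02],
       [ 0.00000000e+00,  0.00000000e+00,  0.00000000e+00,
         1.00000000e+00]])}
```

View pics/top0.png

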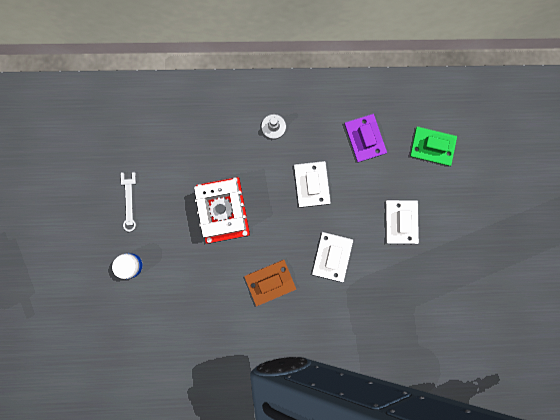

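View pics/scene0.png

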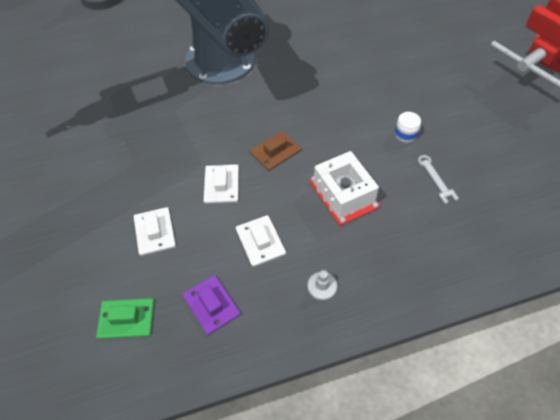

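The top view shows three white covers at about (312,184), (333,257) and (402,222). The purple, green and brown ones are decoys. The housing is at (220,210), the tin at (126,266), the spanner at (129,200) and the shaft at (274,126). I'll enlarge to see the holes and pins.

```bash
python3 - <<'E'
import cv2,numpy as np
a=cv2.imread('pics/top0.png');b=cv2.imread('pics/scene0.png')
h=cv2.resize(a[170:250,185:255],None,fx=5,fy=5,interpolation=cv2.INTER_CUBIC)
g=cv2.resize(b[145:225,305:385],None,fx=5,fy=5,interpolation=cv2.INTER_CUBIC)
def c(x,y):return cv2.resize(a[y-28:y+28,x-28:x+28],(260,200*260//200),interpolation=cv2.INTER_CUBIC)[:200+60]
top=np.hstack([h[:330],g[40:370]])
row=np.hstack([c(312,184),c(333,257),c(402,222)])
W=780
top=cv2.copyMakeBorder(top,0,0,0,W-top.shape[1],0) if top.shape[1]<W else top[:,:W]
cv2.imwrite('pics/crop1.png',np.vstack([top,row]))
# contours white covers
p=cv2.cvtColor(a,cv2.COLOR_BGR2HSV)
m=((p[...,2]>150)&(p[...,1]<50)).astype(np.uint8)*255
for k in cv2.findContours(m[75:],cv2.RETR_EXTERNAL,cv2.CHAIN_APPROX_NONE,offset=(0,75))[0]:
    if cv2.contourArea(k)>100: print(cv2.contourArea(k),cv2.minAreaRect(k))
E
```

```text
493.0 ((125.0, 266.0), (24.0, 26.0), 90.0)
1355.5 ((332.5098571777344, 256.5423583984375), (32.4388427734375, 44.06859588623047), 13.495734214782715)
1326.5 ((402.0, 221.5), (43.0, 32.0), 90.0)
2171.5 ((220.1216278076172, 209.22972106933594), (59.01923370361328, 46.85371398925781), 80.53767395019531)
409.0 ((128.0, 201.5), (59.0, 14.0), 90.0)
1292.5 ((311.836181640625, 183.60751342773438), (43.11442184448242, 31.780818939208984), 83.2901611328125)
430.5 ((273.5, 125.5), (23.0, 23.0), 90.0)
```

View pics/crop1.png

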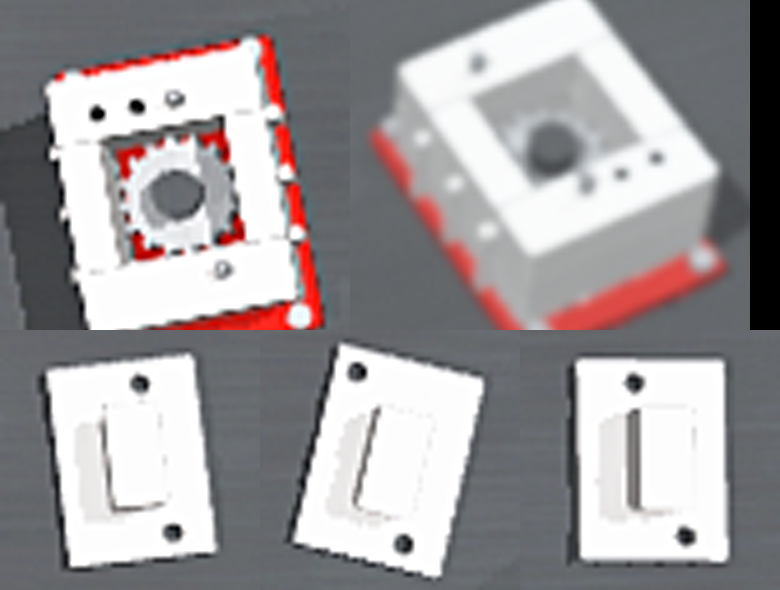

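Bottom row: cover A at (312,184) has its far hole to the right (y≈-10), so it is cover_3. B (333,257) has it at y≈+28 and is cover_1. C (402,222) has it at y≈+9 and is cover_2. On the housing, the shiny pin stands in the right-hand bore (y -10) and the two dark flush bores are y +9 and y +28. So A, cover_3, is the one that fits.

```bash
cat > h.py <<'E'
from plant import read_state, eyes
import numpy as np, cv2
from scipy.spatial.transform import Rotation as Ro
def f(p): return 210/np.tan(np.radians(p['vertical_fov'])/2)
def ray(name,px,z,s=None):
    p=eyes.camera_params(name); d=np.array([(px[0]-p['cx'])/f(p),(px[1]-p['cy'])/f(p),1])
    if name=='wrist':
        T=p['tool_from_camera'];R=Ro.from_euler('xyz',s['tcp_rot']).as_matrix()
        o=R@T[:3,3]+s['tcp_pos'];d=R@T[:3,:3]@d
    else: o=-p['R'].T@p['t'];d=p['R'].T@d
    return o+d*(z-o[2])/d[2]
def fit(px,model,name,zs,s=None):
    "rigid 2D pose (centre, yaw) from pixel list & model points, each at its z"
    W=np.array([ray(name,q,z,s)[:2] for q,z in zip(px,zs)]);M=np.array(model)
    a=W[1]-W[0];b=M[1]-M[0]
    yaw=np.arctan2(a[1],a[0])-np.arctan2(b[1],b[0])
    c,n=np.cos(yaw),np.sin(yaw)
    ctr=W.mean(0)-np.array([[c,-n],[n,c]])@M.mean(0)
    print('centre',ctr.round(4),'yaw',round(yaw,4),'len',np.hypot(*a).round(4),'expect',np.hypot(*b).round(4));return ctr,yaw
def delta(pos,yaw,s=None):
    "shift in present tool axes and turn about tool z to put TCP at pos, pointing down"
    s=s or read_state();R=Ro.from_euler('xyz',s['tcp_rot'])
    G=Ro.from_euler('xyz',[np.pi,0,yaw])
    return R.inv().apply(np.array(pos)-s['tcp_pos']).round(4),(R.inv()*G).as_rotvec().round(4)
E
python3 - <<'E'
from h import *
k=260/56
A=[(284+172/k,156+(532-330)/k),(284+140/k,156+(384-330)/k)]
A=[(x-.4,y-.4) for x,y in A]
c,y=fit(A,[(-.042,-.018),(.042,-.010)],'top',[.008]*2)
print(delta([*c,.36],y))
P=[(185+223/5-.4,170+269/5-.4),(185+175/5-.4,170+98/5-.4)]
c,y=fit(P,[(-.042,-.018),(.042,-.010)],'top',[.089]*2)
for u in [(126,266),(274,126),(333,257),(402,222)]:print(ray('top',u,.03))
E
```

```text
centre [ 0.6355 -0.0605] yaw 0.0842 len 0.0837 expect 0.0844
(array([ 0.5918, -0.3856,  0.0448]), array([-2.000e-03, -2.000e-04,  2.046e-01]))
centre [0.5742 0.1667] yaw 0.163 len 0.0836 expect 0.0844
[0.44191986 0.39892086 0.03      ]
[0.78170604 0.03219814 0.03      ]
[ 0.44933637 -0.10533601  0.03      ]
[ 0.53109079 -0.28128713  0.03      ]
```

arm_command(
  deltas=[
    [[0,0.037,-0.0241,0.0028,0,0,0],[0,0.037,-0.0241,0.0028,0,0,0],[0,0.037,-0.0241,0.0028,0,0,0],[0,0.037,-0.0241,0.0028,0,0,0],[0,0.037,-0.0241,0.0028,0,0,0],[0,0.037,-0.0241,0.0028,0,0,0],[0,0.037,-0.0241,0.0028,0,0,0],[0,0.037,-0.0241,0.0028,0,0,0],[0,0.037,-0.0241,0.0028,0,0,0],[0,0.037,-0.0241,0.0028,0,0,0],[0,0.037,-0.0241,0.0028,0,0,0],[0,0.037,-0.0241,0.0028,0,0,0],[0,0.037,-0.0241,0.0028,0,0,0],[0,0.037,-0.0241,0.0028,0,0,0],[0,0.037,-0.0241,0.0028,0,0,0],[0,0.037,-0.0241,0.0028,0,0,0],[0,0,0,0,0,0,0.1023],[0,0,0,0,0,0,0.1023],[0,0,0,0,0,0,0],[0,0,0,0,0,0,0]],
  ],
)

```text
t: 2.1
tcp_pos: [0.6355, -0.0609, 0.3595]
tcp_rot: [-3.141, 0.001, 0.086]
contact_force: [0.6, 0.2, -0.7]
gripper_width: 0.0856
gripper_force: 0.0
```

```bash
python3 - <<'E'
from h import *
s=read_state();im=eyes.get_image('wrist');cv2.imwrite('pics/w1.png',im[:,:,::-1])
print(s['t'],s['tcp_pos'],s['tcp_rot'],s['qpos'],s['contact_force'])
np.save('s1.npy',[s['tcp_pos'],s['tcp_rot']])
E
```

```text
2.1 [ 0.6354964  -0.06088184  0.35952548] [-3.14128814e+00  8.55521900e-04  8.61964332e-02] [-2.70266664e-01  5.96153554e-01  1.44069072e+00 -1.47362779e-05
  1.10565638e+00  1.21433998e+00] [ 0.64227923  0.23470706 -0.68294399]
```

View pics/w1.png

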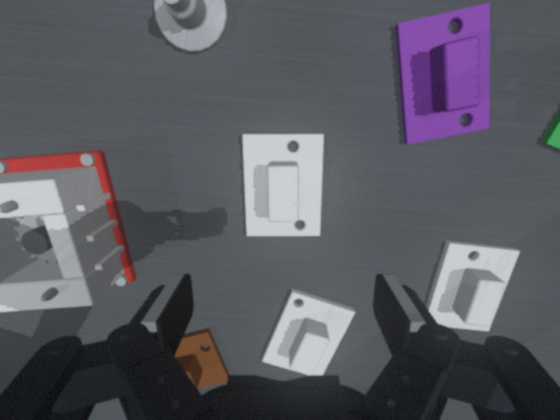

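The wrist view shows cover_3 centred with its holes at (293,146) and (299,225). Cover_1 is at (308,333), cover_2 at (473,286), and the housing is at the left edge. Next I'll refine the hole centres and the block position.

```bash
cat >> h.py <<'E'
def blob(g,c,r=9,dark=True):
    x,y=int(c[0]),int(c[1]);w=g[y-r:y+r+1,x-r:x+r+1].astype(float)
    w=(np.median(w)-w) if dark else (w-np.median(w));w=np.clip(w-.3*w.max(),0,None)
    Y,X=np.mgrid[-r:r+1,-r:r+1];return (x+(w*X).sum()/w.sum(),y+(w*Y).sum()/w.sum())
E
python3 - <<'E'
from h import *
a=np.load('s1.npy');s=dict(tcp_pos=a[0],tcp_rot=a[1])
g=cv2.imread('pics/w1.png',0)
P=[blob(g,(299,225)),blob(g,(293,146))];print(P)
c,y=fit(P,[(-.042,-.018),(.042,-.010)],'wrist',[.007]*2,s)
m=(g>150).astype(np.uint8)
for k in cv2.findContours(m[120:250,225:340].copy(),cv2.RETR_EXTERNAL,cv2.CHAIN_APPROX_NONE,offset=(225,120))[0]:
    if cv2.contourArea(k)>1000:
        r=cv2.minAreaRect(k);b=cv2.boxPoints(r);w=np.array([ray('wrist',q,.006,s)[:2] for q in b]);print(w.mean(0),r,np.linalg.norm(w-np.roll(w,1,0),axis=1))
print(delta([*c,.155+.024],y))
E
```

```text
[(np.float64(299.64298615291995), np.float64(224.34381512527207)), (np.float64(292.8183342274678), np.float64(145.95205203862662))]
centre [ 0.6405 -0.06  ] yaw 0.0887 len 0.0841 expect 0.0844
[ 0.63979955 -0.05955334] ((282.5, 184.5), (101.0, 81.0), 90.0) [0.10828795 0.08044162 0.1082821  0.08920205]
(array([ 0.0051, -0.0006,  0.1807]), array([-0.0002,  0.0006, -0.0031]))
```

arm_command(
  deltas=[
    [[0,0.0047,-0.0006,0.03,0,0,-0.003],[0,0,0,0.04,0,0,0],[0,0,0,0.04,0,0,0],[0,0,0,0.04,0,0,0],[0,0,0,0.0245,0,0,0],[0,0,0,0,0,0,0],[1,0,0,0,0,0,0],[1,0,0,0,0,0,0],[1,0,0,0,0,0,0],[1,0,0,0,0,0,0],[1,0,0,0,0,0,0],[1,0,0,0,0,0,0],[1,0,0,0,0,0,0],[1,0,0,0,0,0,0]],
  ],
  newtons=60,
)

```text
t: 3.55
tcp_pos: [0.6411, -0.06, 0.1874]
tcp_rot: [3.14, -0.003, 0.087]
contact_force: [-0.7, -0.5, 7.2]
gripper_width: 0.0291
gripper_force: 62.8
```

arm_command(
  deltas=[
    [[1,0,0,-0.01,0,0,0],[1,0,0,-0.025,0,0,0],[1,0,0,-0.04,0,0,0],[1,0,0,-0.045,0,0,0],[1,0,0,-0.045,0,0,0],[1,-0.011,-0.0308,0,0,0,0],[1,-0.011,-0.0308,0,0,0,0],[1,-0.011,-0.0307,0,0,0,0],[1,0,0,0,0,0,-0.076],[1,0,0,0,0,0,0],[1,0,0,0,0,0,0]],
  ],
)

```text
t: 4.65
tcp_pos: [0.5993, 0.0291, 0.3504]
tcp_rot: [3.141, 0.0, 0.162]
contact_force: [0.9, -0.1, -3.8]
gripper_width: 0.0286
gripper_force: 61.5
```

```bash
python3 - <<'E'
from h import *
s=read_state();im=eyes.get_image('wrist');cv2.imwrite('pics/w2.png',im[:,:,::-1])
print(s['t'],s['tcp_pos'],s['tcp_rot'],s['contact_force'],s['gripper_width'])
np.save('s2.npy',[s['tcp_pos'],s['tcp_rot']])
E
```

```text
4.65 [0.59933975 0.02911412 0.35037725] [3.14144311e+00 2.34861410e-04 1.61830654e-01] [ 0.94642488 -0.07439095 -3.77173064] 0.028627463483132467
```

View pics/w2.png

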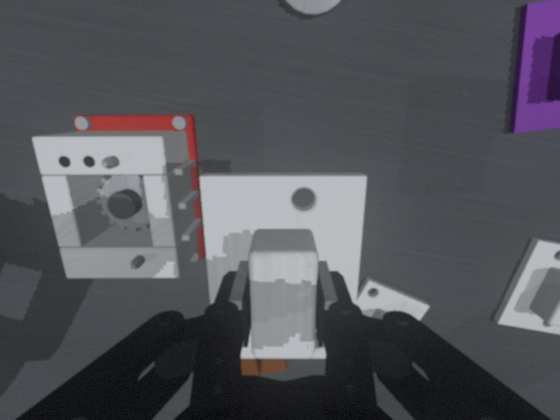

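The wrist view shows cover_3 held level, with its far hole at (303,198) and far plate corners at (200,176) and (366,174). On the housing, the flush bores are at (64,161) and (89,161), and the pins are at (110,162) and (139,261), which agrees with the y=-10 bore. I'll enlarge the housing to measure it.

```bash
python3 - <<'E'
from h import *
g=cv2.imread('pics/w2.png')
cv2.imwrite('pics/crop2.png',np.hstack([cv2.resize(g[140:180,50:130],None,fx=5,fy=5,interpolation=cv2.INTER_CUBIC),cv2.resize(g[240:280,110:180],None,fx=5,fy=5,interpolation=cv2.INTER_CUBIC)]))
E
```

```text
(no output)
```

View pics/crop2.png

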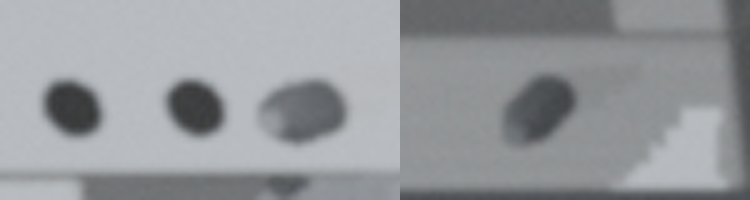

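```bash
python3 - <<'E'
from h import *
a=np.load('s2.npy');s=dict(tcp_pos=a[0],tcp_rot=a[1])
g=cv2.imread('pics/w2.png',0)
b1,b2=blob(g,(64,161)),blob(g,(89,161))
pf,qf=(140.7,258.6),(114.6,161)
pt,qt=(133.0,266),(104.2,163.4)
print(b1,b2)
M1,M2=(-.042,-.018),(.042,-.010)
fit([pf,b2],[M1,(.042,.009)],'wrist',[.075]*2,s)
fit([pf,b1],[M1,(.042,.028)],'wrist',[.075]*2,s)
fit([pf,qf],[M1,M2],'wrist',[.075]*2,s)
fit([pt,qt],[M1,M2],'wrist',[.089]*2,s)
# held cover: hole + far edge
R=Ro.from_euler('xyz',s['tcp_rot'])
h=blob(g,(303,198),14)
for z in(.165,.171,.177):
    X=[R.inv().apply(ray('wrist',q,z,s)-s['tcp_pos']).round(4) for q in(h,(200.5,175.5),(365.5,174.5))]
    print(z,X,X[2][1]-X[1][1])
# far plate edge fit
cols=[215,240,270,330,350];print([(c,175-8+int(np.argmax(np.diff(g[167:185,c].astype(int))))) for c in cols])
E
```

```text
(np.float64(64.09022951585587), np.float64(161.17196168895637)) (np.float64(88.701567957197), np.float64(161.06204949097125))
centre [0.5792 0.1683] yaw 0.1778 len 0.0881 expect 0.0882
centre [0.5793 0.1684] yaw 0.1772 len 0.0958 expect 0.0958
centre [0.5794 0.1678] yaw 0.1657 len 0.0839 expect 0.0844
centre [0.5797 0.1682] yaw 0.168 len 0.084 expect 0.0844
0.165 [array([0.04  , 0.0099, 0.1854]), array([ 0.0514, -0.0411,  0.1854]), array([0.0519, 0.0406, 0.1854])] 0.0817
0.171 [array([0.0417, 0.0095, 0.1794]), array([ 0.0527, -0.0395,  0.1794]), array([0.0531, 0.039 , 0.1794])] 0.0785
0.177 [array([0.0434, 0.0091, 0.1734]), array([ 0.0539, -0.038 ,  0.1734]), array([0.0543, 0.0374, 0.1734])] 0.0754
[(215, 175), (240, 175), (270, 175), (330, 175), (350, 175)]
```

arm_command(
  deltas=[
    [[1,0.001,-0.036,0,0,0,0],[1,0.001,-0.036,0,0,0,0],[1,0.001,-0.036,0,0,0,0],[1,0.0008,-0.0326,0,0,0,0],[1,0,0,0,0,0,-0.013],[1,0,0,0.025,0,0,0],[1,0,0,0.025,0,0,0],[1,0,0,0.012,0,0,0],[1,0,0,0,0,0,0],[1,0,0,0,0,0,0]],
  ],
)

```text
t: 5.7
tcp_pos: [0.581, 0.1679, 0.2887]
tcp_rot: [3.141, -0.001, 0.175]
contact_force: [-0.1, -0.5, -2.9]
gripper_width: 0.0284
gripper_force: 61.4
```

```bash
python3 - <<'E'
from h import *
s=read_state();print(s['tcp_pos'],s['tcp_rot'],s['contact_force'],s['moment'])
print(delta([.5804,.1685,.2624],.175,s))
E
```

```text
[0.58097395 0.16793556 0.2887127 ] [ 3.14144096e+00 -6.31726476e-04  1.75080045e-01] [-0.12825039 -0.48825324 -2.87193355] [ 0.04283361 -0.08429842  0.01997101]
(array([-0.0005, -0.0007,  0.0263]), array([ 0.0002, -0.0006,  0.0001]))
```

Now descend slowly to about 5 mm above seated height and check the force.

arm_command(
  deltas=[
    [[1,-0.0004,-0.0006,0.005,0,0,0],[1,0,0,0.004,0,0,0],[1,0,0,0.004,0,0,0],[1,0,0,0.003,0,0,0],[1,0,0,0.003,0,0,0],[1,0,0,0.002,0,0,0],[1,0,0,0,0,0,0]],
  ],
)

```text
t: 6.4
tcp_pos: [0.5797, 0.1691, 0.267]
tcp_rot: [-3.142, 0.001, 0.176]
contact_force: [-0.6, 0.4, -3.3]
gripper_width: 0.029
gripper_force: 61.4
```

arm_command(
  deltas=[
    [[1,0,0,0.0015,0,0,0],[1,0,0,0.001,0,0,0],[1,0,0,0.001,0,0,0],[1,0,0,0.001,0,0,0],[1,0,0,0,0,0,0]],
  ],
)

```text
t: 6.9
tcp_pos: [0.5798, 0.1691, 0.2628]
tcp_rot: [3.142, 0.0, 0.176]
contact_force: [0.5, 0.1, -3.4]
gripper_width: 0.0289
gripper_force: 61.4
```

arm_command(
  deltas=[
    [[1,0,0,0.001,0,0,0],[1,0,0,0.001,0,0,0],[1,0,0,0,0,0,0]],
  ],
)

```text
t: 7.2
tcp_pos: [0.5797, 0.1691, 0.2624]
tcp_rot: [3.141, -0.001, 0.176]
contact_force: [-1.9, -1.1, 5.6]
gripper_width: 0.0291
gripper_force: 62.8
```

Contact at exactly the seated height (0.2624). Release and rise.

arm_command(
  deltas=[
    [[0.5,0,0,0,0,0,0],[0,0,0,0,0,0,0],[0,0,0,0,0,0,0],[0,0,0,0,0,0,0],[0,0,0,0,0,0,0],[0,0,0,-0.01,0,0,0],[0,0,0,-0.03,0,0,0],[0,0,0,-0.04,0,0,0],[0,0,0,-0.04,0,0,0],[0,0,0,0,0,0,0],[0,0,0,0,0,0,0]],
  ],
)

```text
t: 8.3
tcp_pos: [0.5798, 0.1691, 0.3827]
tcp_rot: [3.141, -0.003, 0.176]
contact_force: [-0.8, -0.0, -1.3]
gripper_width: 0.0851
gripper_force: 0.0
```

```bash
python3 - <<'E'
from h import *
s=read_state();im=eyes.get_image('wrist')[:,:,::-1];sc=eyes.get_image('scene')[:,:,::-1]
np.save('s3.npy',[s['tcp_pos'],s['tcp_rot']]);cv2.imwrite('pics/w3.png',im)
cv2.imwrite('pics/fin.png',np.hstack([cv2.resize(im,(400,300)),cv2.resize(sc[120:270,100:400],(400,300)[0:2])]))
E
```

```text
(no output)
```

View pics/fin.png

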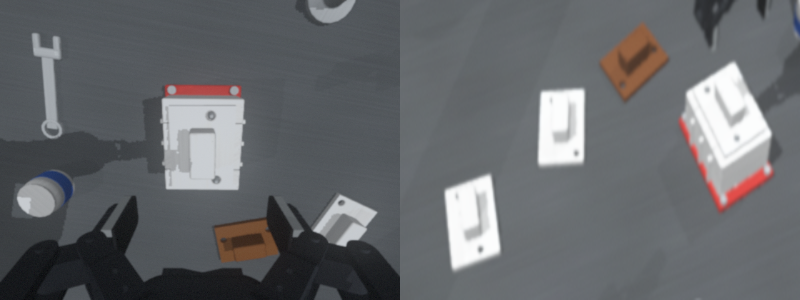

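The cover sits flush and square on the housing. Pin tips show in both holes, at about (211,115) and (216,180) in the left panel. The other two covers still lie flat on the bench, and the bystanders are in place.

```bash
python3 -c "
from plant import manip
print(manip.close_job())"
```

```text
the job is handed in; nothing more can be done
None
```

Cover_3 is seated flush over both dowel pins; the other two covers and the bystanders were not touched. I handed the job in just after t = 8.3 s, and the hand-in returned no verdict.

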